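# Set the stock tags of the fastener bins

## Robot

A 7-joint arm with a two-finger parallel gripper is mounted at the origin on the work surface. World frame = base frame: x ahead of the robot, y to its left, z up, the work surface at z = 0. Lengths are in mm, angles in rad, forces in N, time in s.
With the tool pointing down it reaches from about 425 to 825 mm from the base axis. Payload 3.6 kg.
Tool frame: the origin (TCP) lies at the very end of the fingers, on their centre line; the grasp point (between the pads) lies 19 mm behind it (hold_point_z is the distance from the TCP to the grasp point, in mm); z points along the fingers, y is the line along which they close (so a half turn about z gives the same grasp; the last joint's range is limited). The gripper opens to 85 mm and grips with 20 to 120 N. Pads are 22 mm wide; open, the fingers measure 114 mm over their backs; the gripper's body (76 mm by 85 mm) begins 54 mm behind the grasp point. The pads swing forward as they close: fully open they stand 13 mm farther back than shut.
Start: joints at [-1.163, 0.615, -0.013, 1.423, 0.008, 1.103, -0.04], TCP at [273.174, 589.779, 231.297] pointing down, gripper open.
Joint ranges: [-3.12, 3.12], [-0.3, 2.06], [-1.34, 1.32], [0.26, 2.42], [-1.36, 4.5], [0.01, 1.98], [-2.84, 2.84]. Speed limits (rad/s): [2.79, 2.79, 3.14, 3.14, 3.14, 3.14, 3.14].

## Interface

Orientations are given as a unit quaternion [w, x, y, z].
In Python, from bench import move_to, move_straight, move_j, let_go, close, hold, inverse_kinematics, capture, MotionError, finish_job, look_for, current_time, current_q, current_joint_velocities, current_tau, current_ee_pos, current_eef_rot, current_contact_force, current_ft_torque, current_opening, current_grip_force, hold_point_z gives the robot as it stands. Calls block until the motion is done:
- move_to(position, orientation): joint-space move of the TCP to a pose.
- move_straight(position, rotation=None, vel=150, f_stop=None): straight line of the TCP; rotation=None keeps the orientation; vel is the mean speed in mm/s. With f_stop (N) it stops when the force on the tool has changed by that much, and returns True; else False.
- move_j(angles): joint-space move.
- let_go() and close(force=None): open the fingers fully, or close them until they stop; force is the grip in N (None keeps the last).
- hold(seconds).
- inverse_kinematics(position, orientation): joint angles nearest the present ones, or None.
- capture(name): name is "scene" or "top" or "wrist"; returns a dict with "img" (384x512x3 uint8, red, green, blue), "depth" (384x512 float32, mm along the optical axis (not along the pixel's ray), 0 where there is no reading), "intrinsics" (3x3 intrinsics, pixels), "extrinsics" (4x4, takes a point from camera to world coordinates). Camera axes: x right, y up, looking along -z (the intrinsics and any distortion apply to the point x, -y, -z); pixel columns grow to the right and rows downward; lengths in mm; the calibration is good to about 2 mm. The wrist camera is an equidistant fisheye: a pixel r from the principal point sees the ray r / f radians off the axis. A picture is of the moment at which its call begins.
A pose or a line that the arm cannot do raises MotionError and nothing moves.
- finish_job(): hands the job in; it is judged then, once.
Trained networks look in a picture, given as the dict that the camera call returned (one of the last four; its "shot" number tells which), for a name from the list of things; names that differ only in an ending like _2 or _b are one class to them, and where a whole thing is asked for, a point or a joint stands for the part that bears it (a point fixed in the world has none). Each returns a list of dicts, best first, with "p" (0 to 1); they miss things now and then, are a little off and sometimes report something else, mostly with a low value. They report only what shows in the picture. A call takes as long as a camera call. They do not tell look-alikes from the thing itself.
- look_for(query, picture): "xy" ([column, row] in pixels, amid what is visible of it).
Readings, each from a call of its own:
- current_time(): time.
- current_q(): joint angles.
- current_joint_velocities(): joint speeds.
- current_tau(): joint torques, N m.
- current_ee_pos(): TCP position.
- current_eef_rot(): TCP orientation.
- current_contact_force(): force on the tool from outside, world axes, zero at the start.
- current_ft_torque(): the same for the moment, N m.
- current_opening(): finger opening in mm.
- current_grip_force(): force on a finger pad.
Only numpy, scipy, OpenCV 4.12 (cv2) and the standard library are available. Lean on these libraries where they do the work, as an engineer would, in place of code of your own. Each camera call takes 0.05 s, during which the arm holds its last target. There are 200 camera calls.

## Task

Set the hinged stock tags on the workshop board to match the bins: each tag in front of a full bin must lean back towards its bin with its round disc showing, and each tag in front of a bin that is not full must lean towards the robot with its straight bar showing. Push the tags that are wrong over gently with the fingertips, pinching and lifting nothing, and leave the bins, glue bottle, can and offcut where they stand.

Things in the scene. Friction and masses are not known exactly. Their poses are not given: they have to be found in the camera images.
- board: Wooden stock board lying fixed on the bench, 330 (x) x 500 (y) x 18 mm thick, origin at the centre of its underside. Its own +x points away from the robot, its y runs along the row of tags. Its pose and yaw vary.
- tagbase1: Dark steel hinge bracket of a tag, fixed on the board, 36 (x) x 74 (y) x 32 mm tall; origin: centre of its underside, 18 mm above the bench; axes parallel to the board's. Four stand in any order in a row along the board's y, 115 mm apart, 130 mm nearer the robot than the board's centre. Its bin stands straight behind, 180 mm along its +x (within 5 mm). Hinge axis: along y, 24 mm above the origin.
- tag1 (a joint): Angle of the aluminium tag hinged on tagbase1: 56 wide (y), 5 thick, 70 mm from hinge to free edge, about 70 g. 0 = upright. It tips between two stops: +0.66 leans back to its bin, round disc face up (in stock); -0.66 leans to the robot, straight bar face up (reorder). Light hinge, under 1 N at the free edge; past upright it falls to the other stop by itself.
- tag1_edge (a point): Middle of the free edge of tag1: 70 mm from its hinge, 97 mm above the bench when leaning, 112 mm when upright; 43 mm (level) from the hinge when leaning. The clear space from the leaning edge back to the bin is over 70 mm.
- tagbase2: Dark steel hinge bracket of a tag, fixed on the board, 36 (x) x 74 (y) x 32 mm tall; origin: centre of its underside, 18 mm above the bench; axes parallel to the board's. Four stand in any order in a row along the board's y, 115 mm apart, 130 mm nearer the robot than the board's centre. Its bin stands straight behind, 180 mm along its +x (within 5 mm). Hinge axis: along y, 24 mm above the origin.
- tag2 (a joint): Angle of the aluminium tag hinged on tagbase2: 56 wide (y), 5 thick, 70 mm from hinge to free edge, about 70 g. 0 = upright. It tips between two stops: +0.66 leans back to its bin, round disc face up (in stock); -0.66 leans to the robot, straight bar face up (reorder). Light hinge, under 1 N at the free edge; past upright it falls to the other stop by itself.
- tag2_edge (a point): Middle of the free edge of tag2: 70 mm from its hinge, 97 mm above the bench when leaning, 112 mm when upright; 43 mm (level) from the hinge when leaning. The clear space from the leaning edge back to the bin is over 70 mm.
- tagbase3: Dark steel hinge bracket of a tag, fixed on the board, 36 (x) x 74 (y) x 32 mm tall; origin: centre of its underside, 18 mm above the bench; axes parallel to the board's. Four stand in any order in a row along the board's y, 115 mm apart, 130 mm nearer the robot than the board's centre. Its bin stands straight behind, 180 mm along its +x (within 5 mm). Hinge axis: along y, 24 mm above the origin.
- tag3 (a joint): Angle of the aluminium tag hinged on tagbase3: 56 wide (y), 5 thick, 70 mm from hinge to free edge, about 70 g. 0 = upright. It tips between two stops: +0.66 leans back to its bin, round disc face up (in stock); -0.66 leans to the robot, straight bar face up (reorder). Light hinge, under 1 N at the free edge; past upright it falls to the other stop by itself.
- tag3_edge (a point): Middle of the free edge of tag3: 70 mm from its hinge, 97 mm above the bench when leaning, 112 mm when upright; 43 mm (level) from the hinge when leaning. The clear space from the leaning edge back to the bin is over 70 mm.
- tagbase4: Dark steel hinge bracket of a tag, fixed on the board, 36 (x) x 74 (y) x 32 mm tall; origin: centre of its underside, 18 mm above the bench; axes parallel to the board's. Four stand in any order in a row along the board's y, 115 mm apart, 130 mm nearer the robot than the board's centre. Its bin stands straight behind, 180 mm along its +x (within 5 mm). Hinge axis: along y, 24 mm above the origin.
- tag4 (a joint): Angle of the aluminium tag hinged on tagbase4: 56 wide (y), 5 thick, 70 mm from hinge to free edge, about 70 g. 0 = upright. It tips between two stops: +0.66 leans back to its bin, round disc face up (in stock); -0.66 leans to the robot, straight bar face up (reorder). Light hinge, under 1 N at the free edge; past upright it falls to the other stop by itself.
- tag4_edge (a point): Middle of the free edge of tag4: 70 mm from its hinge, 97 mm above the bench when leaning, 112 mm when upright; 43 mm (level) from the hinge when leaning. The clear space from the leaning edge back to the bin is over 70 mm.
- full_bin_a: Loose grey plastic bin, 110 (x) x 90 (y) x 55 mm tall, walls 5 mm, standing on the board behind one of the tags; origin at the centre of its underside. FULL: heaped with wooden dowels up to about 75 mm above its underside.
- full_bin_b: Loose grey plastic bin, 110 (x) x 90 (y) x 55 mm tall, walls 5 mm, standing on the board behind one of the tags; origin at the centre of its underside. FULL: heaped with steel bolts up to about 75 mm above its underside.
- low_bin_c: Loose grey plastic bin, 110 (x) x 90 (y) x 55 mm tall, walls 5 mm, standing on the board behind one of the tags; origin at the centre of its underside. NOT full: only two dowels lie on its floor.
- low_bin_d: Loose grey plastic bin, 110 (x) x 90 (y) x 55 mm tall, walls 5 mm, standing on the board behind one of the tags; origin at the centre of its underside. NOT full: empty.
- glue: Bystander: white glue bottle, 52 mm across, 130 mm tall, loose on the bench off the board's left (+y) end; origin at the centre of its underside.
- can: Bystander: plain steel can, 66 mm across, 85 mm tall, loose on the bench off the board's right (-y) end; origin at the centre of its underside.
- offcut: Bystander: wood offcut, 120 x 45 x 30 mm tall, lying loose on the bench between the robot and the board; origin at the centre of its underside.
Things that resemble listed ones, but are neither listed nor needed, are in the scene too. Leave any red or yellow look-alike of the full_bin_a alone.

How it is judged:
By the outcome, as a careful person would: the job done as asked, in the order asked, and still so for the second after the job is handed in, with the robot touching nothing.
It also fails if it takes over 54 s, if anything falls off the work surface, if the arm or the gripper's body presses on something with over 40 N, if the wrist force passes 120 N, or if a joint passes its speed limit or range.

## Working session

There is one attempt and no reset: what is moved stays moved. The work goes in short steps, each a Python script; the robot and the scene stay as the last script left them, time stands still between calls to the robot, and variables do not carry over. Pictures are saved under pics/ and viewed, at most 10 in all, crops included, and the job is handed in when it is done.

```bash
mkdir -p pics; cat > h.py <<'E'
import numpy as np, cv2
from bench import *
def world(p,xy,z=None):
    K=p["intrinsics"];E=p["extrinsics"];u,v=xy
    d=np.array([(u-K[0][2])/K[0][0],-(v-K[1][2])/K[1][1],-1.0])
    R=E[:3,:3];t=E[:3,3]
    if z is None: return R@(d*p["depth"][int(round(v)),int(round(u))])+t
    r=R@d; return t+r*(z-t[2])/r[2]
def save(p,n): cv2.imwrite(f"pics/{n}.png",p["img"][:,:,::-1])
E
python3 - <<'E'
from h import *
for c in ("top","scene"):
    p=capture(c); save(p,c)
    for n in ("tagbase1","tag1","full_bin_a","low_bin_c"):
        for r in look_for(n,p)[:7]:
            print(c,n,np.round(r["xy"]),round(r["p"],2),np.round(world(p,r["xy"])))
print(current_time(),current_eef_rot(),current_opening())
E
```

```text
top tagbase1 [250. 215.] 0.93 [525. -54.  44.]
top tagbase1 [287. 225.] 0.93 [ 498. -159.   56.]
top tagbase1 [209. 208.] 0.9 [541.  62.  52.]
top tagbase1 [170. 194.] 0.73 [580. 175.  57.]
top tagbase1 [298. 166.] 0.53 [ 665. -188.   81.]
top tagbase1 [242. 221.] 0.21 [503. -34.  79.]
top tag1 [163. 189.] 0.82 [591. 193.  71.]
top tag1 [207. 242.] 0.75 [446.  68.  28.]
top tag1 [243. 219.] 0.61 [508. -37.  75.]
top tag1 [284. 226.] 0.59 [ 494. -151.   65.]
top full_bin_a [331. 262.] 0.77 [ 396. -282.   60.]
top full_bin_a [183. 142.] 0.75 [729. 140.  81.]
top full_bin_a [387. 169.] 0.66 [ 665. -451.   60.]
top full_bin_a [297. 164.] 0.59 [ 671. -186.   80.]
top full_bin_a [244. 221.] 0.51 [504. -38.  79.]
top low_bin_c [222. 146.] 0.94 [739.  35.  24.]
top low_bin_c [258. 155.] 0.9 [713. -77.  21.]
top low_bin_c [166. 191.] 0.61 [587. 187.  63.]
top low_bin_c [244. 222.] 0.28 [500. -38.  81.]
top low_bin_c [246. 215.] 0.19 [525. -44.  50.]
scene tagbase1 [297. 208.] 0.91 [545.  75.  58.]
scene tagbase1 [258. 196.] 0.87 [525. -39.  48.]
scene tagbase1 [334. 233.] 0.67 [575. 184.  26.]
scene tagbase1 [220. 179.] 0.62 [ 500. -156.   55.]
scene tag1 [300. 202.] 0.86 [530.  78.  69.]
scene tag1 [258. 185.] 0.68 [510. -43.  75.]
scene tag1 [224. 175.] 0.6 [ 495. -143.   70.]
scene tag1 [387. 249.] 0.38 [626. 307.  84.]
scene full_bin_a [188. 233.] 0.91 [ 711. -167.   84.]
scene full_bin_a [194. 148.] 0.82 [ 413. -265.   62.]
scene full_bin_a [ 89. 213.] 0.7 [ 716. -437.   69.]
scene full_bin_a [310. 286.] 0.61 [768. 144.  77.]
scene low_bin_c [265. 268.] 0.85 [721.  33.  24.]
scene low_bin_c [227. 247.] 0.65 [689. -76.  23.]
0.5 [-2.88570707e-05  2.15156913e-01  9.76579489e-01 -5.43220810e-05] 85.02149046139837
```

```bash
python3 - <<'E'
import cv2
a=cv2.imread("pics/top.png")[110:290,120:360]; cv2.imwrite("pics/topc.png",cv2.resize(a,(800,600),interpolation=cv2.INTER_CUBIC))
a=cv2.imread("pics/scene.png")[130:310,150:390]; cv2.imwrite("pics/scenec.png",cv2.resize(a,(800,600),interpolation=cv2.INTER_CUBIC))
E
```

```text
(no output)
```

View pics/topc.png

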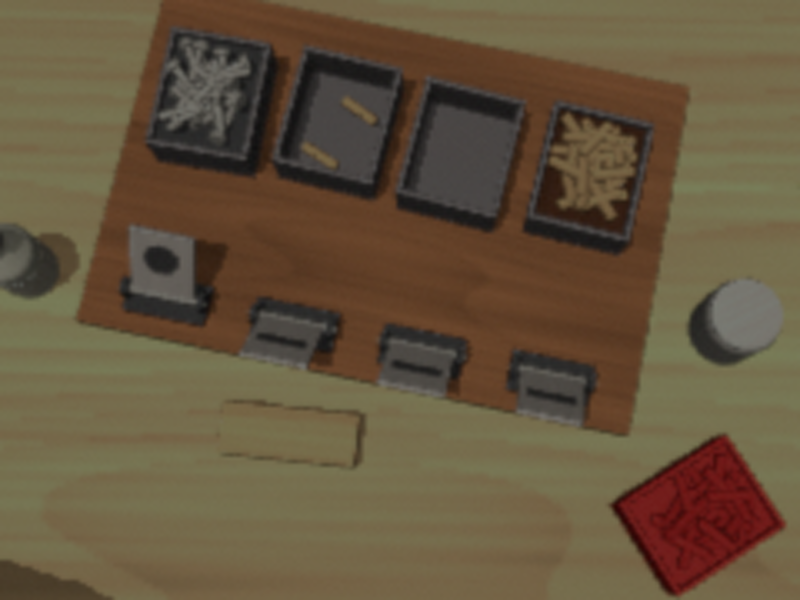

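View pics/scenec.png

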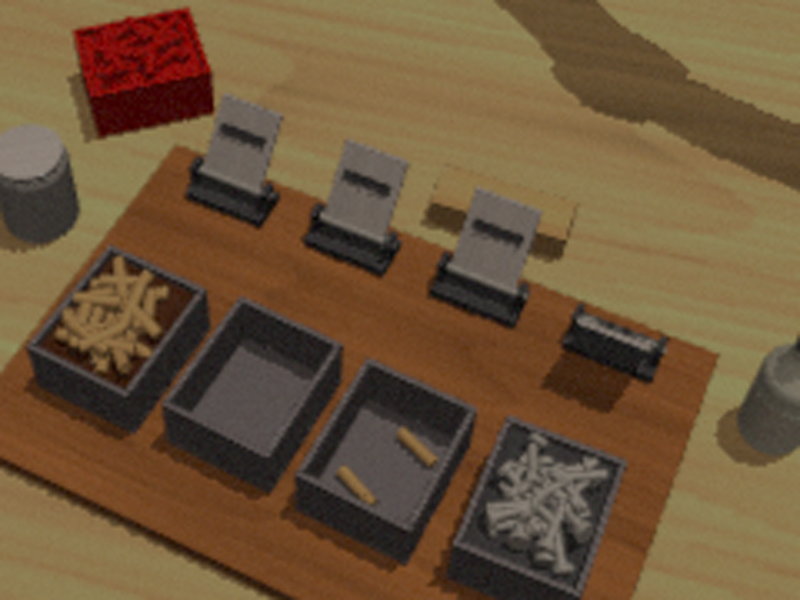

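The top crop from left to right:
- Bolts bin (full), tag with disc at (160,260): right.
- Two-dowel bin, bar at (285,340): right.
- Empty bin, bar at (415,368): right.
- Heaped dowels bin (590,165), full, but its tag at (550,395) shows the bar: wrong.

The red bin at (700,515) is the look-alike. Only the rightmost tag needs tipping back.

```bash
cat > plan.py <<'E'
from h import *
p=capture("top")
c={k:world(p,(120+u*.3,110+v*.3),18)[:2] for k,(u,v) in dict(BL=(80,322),BR=(630,435),TR=(688,88)).items()}
by=(c["BL"]-c["BR"]); L=np.linalg.norm(by); by/=L; bx=np.array([by[1],-by[0]])
ctr=(c["BL"]+c["TR"])/2
hinge=ctr-130*bx-172.5*by
a=np.arctan2(by[0],by[1]); q=[0,np.sin(a/2),np.cos(a/2),0]
P=lambda s,z:[*(hinge+s*bx),z]
E
python3 - <<'E'
from plan import *
print(L,np.linalg.norm(c["TR"]-c["BR"]),ctr,a,hinge)
for s in(-90,-80,15):
  for z in (180,82): print(s,z,inverse_kinematics(P(s,z),q) is not None,np.linalg.norm(P(s,z)[:2]))
E
```

```text
494.65560588417645 326.3054596186802 [663.24541834 -14.40893562] 0.18644877275119195 [ 503.52209193 -159.82113938]
-90 180 True 439.06881058516296
-90 82 True 439.06881058516296
-80 180 True 448.96531134076497
-80 82 True 448.96531134076497
15 180 True 543.1711877432314
15 82 True 543.1711877432314
```

```bash
python3 - <<'E'
from plan import *
close(20)
move_to(P(-88,190),q)
move_straight(P(-88,84),vel=120)
print("down",current_ee_pos(),current_contact_force())
print("stop",move_straight(P(8,84),vel=60,f_stop=10),current_ee_pos(),current_contact_force())
hold(0.3)
move_straight(P(-30,110),vel=100); move_straight(P(-60,220),vel=150)
move_to([430,250,280],q)
for n in("top","scene"): save(capture(n),n+"2")
print(current_time())
a=[cv2.resize(cv2.imread(f"pics/{n}2.png")[r:r+180,k:k+240],(480,360)) for n,r,k in(("top",110,120),("scene",130,150))]
cv2.imwrite("pics/after.png",cv2.resize(np.hstack(a),(800,300)))
E
```

```text
down [ 417.51132538 -143.64503849   84.44697916] [-0.36413174  0.16548665  0.44066865]
stop False [ 511.03036719 -161.26295636   84.01303961] [0.34469464 0.7229787  0.11824085]
10.2
```

View pics/after.png

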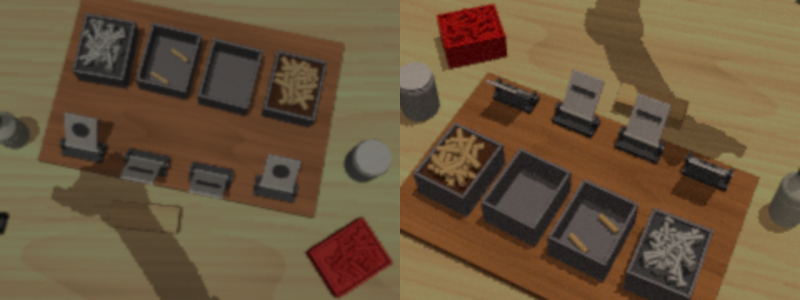

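The rightmost tag at (280,172) now leans back with its disc showing. The other three tags and the bystanders are unchanged, and the arm is clear of everything.

```bash
python3 -c "
from bench import *
print(finish_job())"
```

```text
the job is handed in; nothing more can be done
None
```

Only the tag in front of the heaped-dowel bin was wrong; I pushed it back so its disc shows, left the other three tags (already correct) and everything else untouched, and handed the job in at about 10 s.

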